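Short spin on the tube spinner

TASK

Give the tubes a short spin on the white bench spinner with the clear dome: with closed fingers, first tip the rocker on by pressing its far half (the half towards the dome) fully down, then press the square key fully down so that it stays in, then push the plain round button down and keep it held down: finish while still holding it. Keep to that order, leave the big mushroom-headed stop button alone, and do not lift or shove the things standing about.

Things in the scene. Friction and masses are not known exactly. Their poses are not given: they have to be found in the camera images.
- spinner: The tube spinner, white, 216 mm wide, 212 mm deep, fixed on the bench at a varying place and yaw. Origin on the bench surface under the middle of the row of four modules; x towards the rear (dome), y along the row (to the left), z up. Front deck (x -44 to 48 mm) top 60 mm high, the modules' grey bezels (50 x 42 mm) end at 67 mm; the rear housing (x 46 to 164 mm) is 86 mm high, with the clear dome and its knob up to 136 mm at x = 105 mm. All modules keep the spinner's yaw.
- rocker_far (a point): Where to press the rocker: the middle of the far half of its black concave V-shaped paddle, on its surface, about 87 mm above the bench when off. Paddle 26 mm wide (y) and 46 mm long (x), pivot along y, 14.5 mm nearer the front than this point. The axes turn with the paddle. It is one of four plug-in modules, 50 mm apart, in a row across the front deck; which place is whose changes.
- rocker (a joint): Angle of the rocker, rad: about 0 = off (far half up) to 0.44 = on (far half fully down, this point some 7 mm lower and 3 mm farther back, its face nearly level). Stays where it is left; the far half takes about 2 to 4 N.
- square_top (a point): Centre of the top of the square key, a black 24 x 24 mm cap, 79 mm above the bench when up; axes as the spinner's. It is one of four plug-in modules, 50 mm apart, in a row across the front deck; which place is whose changes.
- square_key (a joint): Travel of the square key, m: 0 = up, 0.006 = fully down. No spring: it stays as far down as it is pressed; takes about 3 N.
- round_top (a point): Centre of the top of the plain round button, a flat black cylinder 25 mm across in a low collar of 33 mm, 79 mm above the bench when up. It is one of four plug-in modules, 50 mm apart, in a row across the front deck; which place is whose changes.
- round_button (a joint): Travel of the round button, m: 0 = up, 0.006 = fully down. Springs back; force 1.8 N at the start to 5.4 N fully down.
- mushroom_top (a point): Top centre of the stop button, a black domed mushroom head 38 mm across on a stem, 91 mm above the bench (12 mm higher than the two keys). Not to be pressed. It is one of four plug-in modules, 50 mm apart, in a row across the front deck; which place is whose changes.
- mushroom (a joint): Travel of the stop button, m: 0 = up, 0.006 = down. Springs back.
- bottle: Bystander: sample bottle with white cap, 54 mm across, 118 mm high, loose, in front of the left end of the deck; origin at its underside.
- cup: Bystander: small white cup with yellow lid, 54 mm across, 60 mm high, loose, right of the deck; origin at its underside.
- cap: Bystander: red screw cap, 32 mm across, 16 mm high, loose on the spinner's rear housing beside the dome, right; origin at its underside.
- timer: Bystander: flat white timer, 62 x 62 x 19 mm, loose on the bench, right of the rear housing; origin at its underside.
- marker: Bystander: black marker pen, 136 mm long, 14 mm thick, lying loose along y in front of the deck; origin at its underside.

How it is judged:
By the outcome, as a careful person would: the job done as asked, in the order asked, and still so for the second after the job is handed in, while the arm keeps its last pose, push and grip.
It also fails if it takes over 43 s, if anything falls off the work surface, if the arm or the gripper's body presses on something with over 40 N, if the wrist force passes 120 N, or if a joint passes its speed limit or range.

ROBOT

A 7-joint arm with a two-finger parallel gripper is mounted at the origin on a cart in front of the work surface, level with it; the furniture and walls round the work are solid. World frame = base frame: x ahead of the robot, y to its left, z up, the work surface at z = 0. Lengths are in mm, angles in rad, forces in N, time in s.
With the tool pointing down it reaches from about 400 to 875 mm from the base axis. Payload 4.4 kg.
Tool frame: the origin (TCP) lies midway between the tips of the shut fingers; the grasp point (between the pads) lies 19 mm behind it; x points along the fingers, z is the direction in which the jaws open and shut, and the axes are right-handed (so a half turn about x gives the same grasp; the last joint's range is limited). The gripper opens to 85 mm and grips with 20 to 120 N. Pads are 22 mm wide; open, the fingers measure 114 mm over their backs; the gripper's body (76 mm by 85 mm) begins 54 mm behind the grasp point. The pads swing forward as they close: fully open they stand 13 mm farther back than shut.
Start: joints at [1.163, 0.628, 0.038, 1.517, -0.027, 0.996, -0.02], TCP at [217.897, -612.404, 231.313] pointing down, gripper open.
Joint ranges: [-3.06, 3.06], [-0.37, 2.12], [-1.25, 1.32], [0.18, 2.47], [-1.1, 4.24], [0.23, 1.98], [-2.94, 2.94]. Speed limits (rad/s): [2.57, 2.57, 3.14, 3.14, 3.14, 3.14, 3.14].

INTERFACE

Orientations are given as [roll, pitch, yaw] about the fixed x, y, z axes, in that order (R = Rz(yaw) Ry(pitch) Rx(roll)).
In Python, from cell import ctrl gives the robot as it stands. The module is installed in compiled form; this text tells all that it offers.
- The arm moves only by the tool servo_tool, never from a script. Its argument "rows" is a list of rows, each an object of numbers: "dx", "dy", "dz": the shift along the tool's x, y, z in units of 750 mm (1.0 is 750 mm); "wx", "wy", "wz": the turn, a rotation vector about the tool's x, y, z in units of 6 degrees (1.0 is 6 degrees); "fingers": the closure, from 0 (fully open) to 1 (shut). In form: [{"dx": .., "dy": .., "dz": .., "wx": .., "wy": .., "wz": .., "fingers": ..}, ...]. A call has 1 to 5 rows; each row shifts and turns the commanded pose from where the row before left it, along the tool's axes as they then stand; what a row does not reach is not made up. A row lasts 1/8 s, in which the tool goes at most 62.5 mm and 10.7 degrees, less where a joint would pass 70% of its speed; a pose out of reach is approached as far as the arm can. A call with a number of a shift or a turn outside -1 to 1 is refused whole. A call with a gripper value outside its range is refused whole. The fingers move at their own pace and stop on an object; the grip force is fixed at half the most. Time passes only in rows, so rows that do not move let the fingers close. It gives the time, the measured TCP pose, the force and the opening at its end, in the units of the state.
- ctrl.read_state(): the state, without advancing time (a new reading comes with each control period).
- ctrl.get_image(name): name is "scene" or "side" or "wrist"; returns the picture (384x512x3 uint8, red, green, blue); there is no depth.
- ctrl.camera_info(name): a dict with "fovy" (degrees; the focal length in pixels is half the picture's height over the tangent of half this angle, whatever the lens; pixels are square), "cx", "cy" (the principal point, pixels), "R" (3x3) and "t" (3): a world point X has camera coordinates R X + t. Camera axes: x right, y down, z forward; pixel columns grow to the right and rows downward; lengths in mm; the calibration is good to about 2 mm. A picture is of the moment at which its call begins: read the wrist's pose just before it. camera_info takes no time and is no camera call; for the wrist camera it gives the pose at the moment of the call.
- ctrl.finish_job(): hands the job in, once; it reports no verdict.
Trained networks look in the newest picture that a camera, given by its name, has taken for a name from the list of things; names that differ only in an ending like _2 or _b are one class to them, and where a whole thing is asked for, a point or a joint stands for the part that bears it (a point fixed in the world has none). Each returns a list of dicts, best first, with "conf" (0 to 1); they miss things now and then, are a little off and sometimes report something else, mostly with a low value. They report only what shows in the picture. A call takes as long as a camera call.
- ctrl.search_frame(label, camera): "extent" ([centre column, centre row, width, height] in pixels, round what is visible of it).
- ctrl.silhouettes(label, camera): "region" (384x512 bool, what is visible of it) and "extent" ([centre column, centre row, width, height] in pixels, round what is visible of it).
- ctrl.mark_of(label, camera): "point" ([column, row] in pixels: a listed point, or the origin of a listed thing).
The state is a dict: "clock": time; "qpos": joint angles; "qd": joint speeds; "tau": joint torques, N m; "eef_pos": TCP position; "tool_rot": TCP orientation; "force": force on the tool from outside, world axes, zero at the start; "torque": the same for the moment, N m; "width": finger opening in mm.
Only numpy, scipy, OpenCV 4.12 (cv2) and the standard library are available. Lean on these libraries where they do the work, as an engineer would, in place of code of your own. Each camera call takes 0.05 s, during which the arm holds its last target.

## Working session

There is one attempt and no reset: what is moved stays moved. The work goes in short steps, Python scripts to look and compute and a tool call to move; the robot and the scene stay as the last step left them, time stands still between calls to the robot, and variables do not carry over. Pictures are saved under pics/ and viewed, and the job is handed in when it is done.

Besides the shell and the picture viewer there is one more tool, called after "Emit:" in YAML: its name, and indented under it one key for each argument. servo_tool: Moves the arm, as the interface text tells. Its arguments: {"type":"object","properties":{"rows":{"type":"array"}},"required":["rows"]}

```bash
mkdir -p pics
cat > h.py <<'E'
import numpy as np, cv2
from cell import ctrl
def K(n):
    i=ctrl.camera_info(n); f=192/np.tan(np.radians(i['fovy'])/2); return i,f
def ray(n,p,i=None):
    i,f=K(n) if i is None else i
    R=np.array(i['R']);t=np.array(i['t'])
    d=R.T@np.array([(p[0]-i['cx'])/f,(p[1]-i['cy'])/f,1.]); return -R.T@t,d/np.linalg.norm(d)
def atz(n,p,z,i=None):
    c,d=ray(n,p,i); return c+d*(z-c[2])/d[2]
def proj(n,X,i=None):
    i,f=K(n) if i is None else i
    c=np.array(i['R'])@np.array(X,float)+np.array(i['t']); return np.array([i['cx']+f*c[0]/c[2],i['cy']+f*c[1]/c[2]])
def save(n,name):
    im=ctrl.get_image(n); cv2.imwrite('pics/'+name,np.ascontiguousarray(im[:,:,::-1])); return im
E
python3 - <<'E'
from h import *
print(ctrl.read_state())
for n in ['scene','side','wrist']:
    save(n,n+'0.png'); i,f=K(n); print(n,f,i['cx'],i['cy'],ray(n,(256,192)))
Z=dict(rocker_far=87,square_top=79,round_top=79,mushroom_top=91,spinner=0)
for n in ['scene','side']:
    for l,z in Z.items():
        for r in ctrl.mark_of(l,n)[:2]: print(n,l,round(r['conf'],2),np.round(r['point'],1),np.round(atz(n,r['point'],z),1))
print(ctrl.read_state()['clock'])
E
```

```text
{'clock': 0.0, 'qpos': array([ 1.16323291,  0.62935204,  0.03840924,  1.51835004, -0.02703214,
        0.99632335, -0.02000584]), 'qd': array([ 0.00176076, -0.00038011, -0.00044015,  0.00030509,  0.0013501 ,
        0.00117773,  0.00022148]), 'tau': array([ 4.06002664e-05, -5.63410842e+01,  1.22714169e+00, -1.93452930e+01,
        1.12854608e-02,  1.04836375e-02,  2.19813023e-05]), 'eef_pos': array([ 217.69174195, -611.79875241,  230.39040954]), 'tool_rot': array([3.1307768 , 1.56887981, 1.90174742]), 'force': array([-0.19533367, -0.49570803,  0.11649462]), 'torque': array([ 0.05509633, -0.00720083, -0.00372081]), 'width': 84.9311475208359}
scene 451.2689626217362 256.6495785923989 196.07420171754137 (array([ 91.80561014, 353.02860989, 513.89512625]), array([ 0.57057225, -0.64237592, -0.51166443]))
side 389.10528983532583 260.8806322387022 187.05843217878015 (array([ 456.46997686, -936.89299068,  425.63368719]), array([ 0.13333268,  0.90402663, -0.40615051]))
wrist 269.7374193561757 255.08143858649998 194.20445329277607 (array([ 289.38999828, -587.60578111,  374.02375863]), array([-0.27001572, -0.09799168, -0.95785654]))
scene rocker_far 0.75 [238.1 224. ] [520.1 -86.   87. ]
scene square_top 0.47 [261.2 197.9] [ 555.6 -183.8   79. ]
scene round_top 0.49 [256.7 211.9] [ 530.1 -143.2   79. ]
scene spinner 0.82 [258.5 243.3] [ 535.7 -156.2    0. ]
side rocker_far 0.47 [225.8 179.3] [510.6 -95.5  87. ]
side square_top 0.63 [253.3 193.7] [ 563.1 -173.    79. ]
side round_top 0.61 [236.  189.1] [ 529.1 -139.4   79. ]
side round_top 0.42 [229.1 178.1] [520.3 -69.8  79. ]
side mushroom_top 0.56 [263.8 199.1] [ 576.1 -230.7   91. ]
side spinner 0.83 [248.7 225.5] [ 550.5 -169.4    0. ]
0.65
```

View pics/scene0.png

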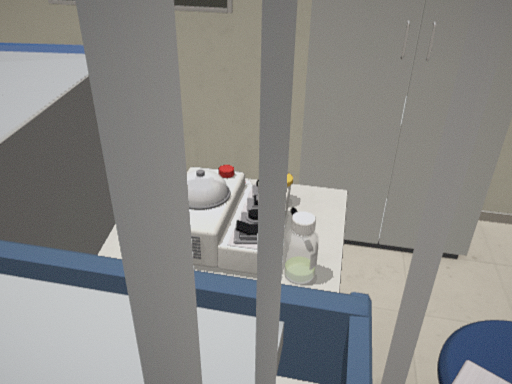

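View pics/side0.png

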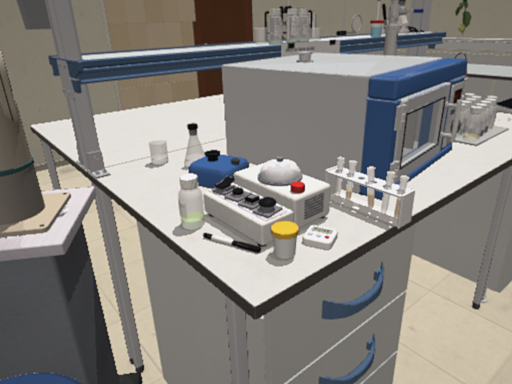

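Run:
```python
import cv2
a=cv2.imread('pics/scene0.png')[140:290,170:350];cv2.imwrite('pics/sc.png',cv2.resize(a,None,fx=4,fy=4,interpolation=2))
a=cv2.imread('pics/side0.png')[120:270,180:330];cv2.imwrite('pics/sd.png',cv2.resize(a,None,fx=4,fy=4,interpolation=2))
```

```text
(no output)
```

View pics/sc.png

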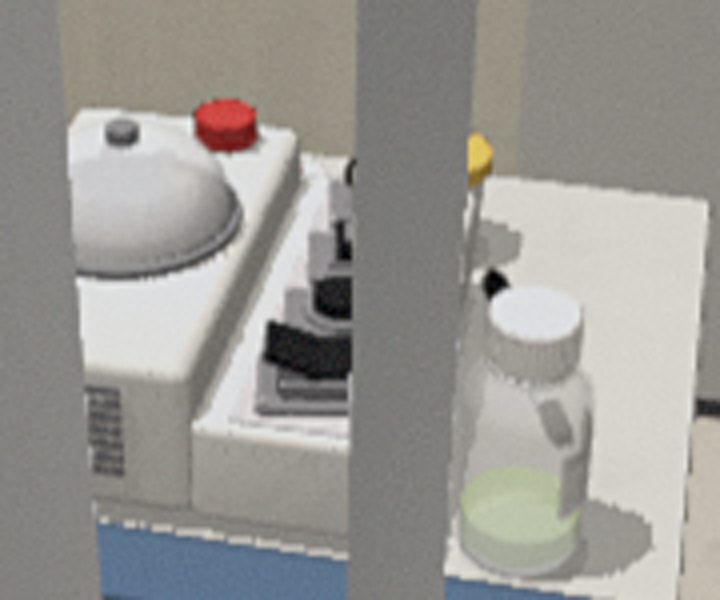

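View pics/sd.png

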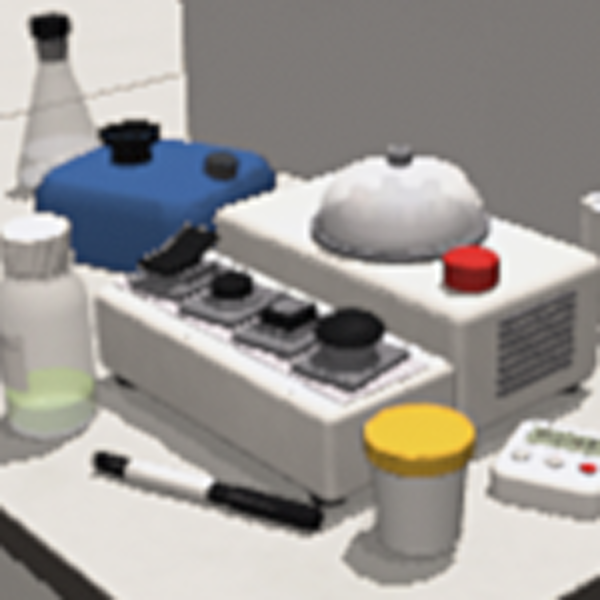

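View pics/wrist0.png

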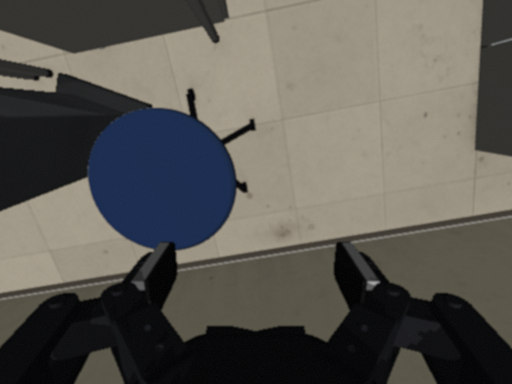

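Run:
```python
from h import *
# bench edges z=0 from side view
for p in [(252,358),(40,128),(100,205),(140,245),(440,60),(400,205)]: print(p,np.round(atz('side',p,0)))
for p in [(347,190),(338,270),(250,180)]: print(p,np.round(atz('scene',p,0)))
# optimise pose using guessed order
from scipy.optimize import least_squares
I={n:K(n) for n in('scene','side')}
obs=[('scene',(238.1,224),(14.5,75,87)),('side',(225.8,179.3),(14.5,75,87)),('side',(236,189.1),(0,25,79)),('scene',(256.7,211.9),(0,25,79)),('side',(253.3,193.7),(0,-25,79)),('side',(263.8,199.1),(0,-75,91))]
def W(q,l):
    c,s=np.cos(q[2]),np.sin(q[2]);return [q[0]+c*l[0]-s*l[1],q[1]+s*l[0]+c*l[1],l[2]]
f=lambda q:np.concatenate([proj(n,W(q,l),I[n])-p for n,p,l in obs])
r=least_squares(f,[540,-160,.45],loss='soft_l1');print(r.x,np.round(r.fun.reshape(-1,2),1) if len(r.fun)==12 else r.fun)
for k,l in dict(rocker=(14.5,75,87),round=(0,25,79),sq=(0,-25,79),mush=(0,-75,91)).items(): print(k,np.round(W(r.x,l)))
i,f=I['side'];print(i['R'])
for n in I:
  R=np.array(I[n][0]['R']);print(n,-R.T@I[n][0]['t'],R[2])
```

```text
(252, 358) [ 502. -541.    0.]
(40, 128) [-247.  938.    0.]
(100, 205) [193.  20.   0.]
(140, 245) [ 316. -203.    0.]
(440, 60) [2971. 2873.    0.]
(400, 205) [ 928. -147.    0.]
(347, 190) [ 522. -440.    0.]
(338, 270) [ 384. -194.    0.]
(250, 180) [ 712. -323.    0.]
[ 5.41364124e+02 -1.61796751e+02  5.05559986e-01] [[ 2.4 -0.2]
 [ 2.8 -1.3]
 [ 0.1  0.1]
 [-0.9  0.9]
 [-3.7  2.4]
 [ 0.5 -0.7]]
rocker [518. -89.  87.]
round [ 529. -140.   79.]
sq [ 553. -184.   79.]
mush [ 578. -227.   91.]
[[ 0.98503144 -0.17051072 -0.02528159]
 [-0.09025788 -0.38524558 -0.91838955]
 [ 0.14685564  0.90692444 -0.39486894]]
scene [ 91.80561014 353.02860989 513.89512625] [ 0.56630048 -0.63996118 -0.51937795]
side [ 456.46997686 -936.89299068  425.63368719] [ 0.14685564  0.90692444 -0.39486894]
```

Run:
```python
from h import *
print('post base side',[np.round(atz('side',p,0)) for p in [(88,172),(104,172),(40,128)]])
print('corner scene',[(z,np.round(atz('scene',(362,298),z))) for z in (100,200,300,400)])
print('beam scene',[(z,np.round(atz('scene',(5,252),z))) for z in (100,200,300,400)])
print('side beam corner',[(z,np.round(atz('side',(62,62),z))) for z in (200,300,400,500)])
# side post plane: vertical post base ~; project verticals
for b in [(100,250),(100,200),(150,150),(150,100),(200,250),(250,200)]:
    print(b,[np.round(proj(n,[*b,z])) for n in('side','scene') for z in (0,200,400)])
```

```text
post base side [array([105., 283.,   0.]), array([156., 271.,   0.]), array([-247.,  938.,    0.])]
corner scene [(100, array([274., -62., 100.])), (200, array([230.,  38., 200.])), (300, array([186., 138., 300.])), (400, array([142., 239., 400.]))]
beam scene [(100, array([703., 209., 100.])), (200, array([556., 244., 200.])), (300, array([408., 279., 300.])), (400, array([260., 314., 400.]))]
side beam corner [(200, array([-395., 1970.,  200.])), (300, array([-18., 682., 300.])), (400, array([ 360., -607.,  400.])), (500, array([  737., -1895.,   500.]))]
(100, 250) [array([ 84., 176.]), array([ 69., 111.]), array([53., 36.]), array([330., 727.]), array([369., 633.]), array([469., 389.])]
(100, 200) [array([ 80., 182.]), array([ 64., 115.]), array([47., 37.]), array([365., 658.]), array([412., 549.]), array([521., 298.])]
(150, 150) [array([ 94., 187.]), array([ 79., 118.]), array([62., 37.]), array([346., 555.]), array([378., 433.]), array([442., 196.])]
(150, 100) [array([ 90., 194.]), array([ 74., 122.]), array([55., 37.]), array([372., 512.]), array([410., 388.]), array([478., 162.])]
(200, 250) [array([118., 173.]), array([106., 109.]), array([92., 35.]), array([235., 610.]), array([232., 493.]), array([225., 244.])]
(250, 200) [array([132., 178.]), array([121., 111.]), array([108.,  35.]), array([234., 519.]), array([231., 394.]), array([226., 165.])]
```

Run:
```python
import cv2
a=cv2.imread('pics/side0.png')[0:384,0:260];cv2.imwrite('pics/sd2.png',cv2.resize(a[:300],None,fx=2,fy=2))
```

```text
(no output)
```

View pics/sd2.png

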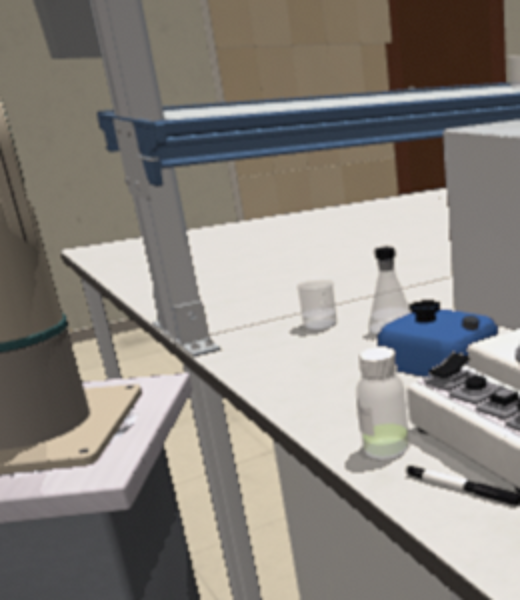

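```bash
cat >> h.py <<'E'
from scipy.spatial.transform import Rotation as Ro
def plan(P,yaw,sgn=1):
    s=ctrl.read_state(); R=Ro.from_euler('xyz',s['tool_rot']); p=np.array(s['eef_pos'])
    z=sgn*np.array([-np.sin(yaw),np.cos(yaw),0]); x=np.array([0,0,-1.]); y=np.cross(z,x)
    T=Ro.from_matrix(np.c_[x,y,z])
    w=np.degrees((R.inv()*T).as_rotvec())/6
    d=np.array(P)-p
    print('t %.2f'%s['clock'],'pos',np.round(p,1),'F',np.round(s['force'],1),'w',round(s['width'],1),'q',np.round(s['qpos'],2))
    print(' toolaxes x,y,z',np.round(R.as_matrix().T,3).tolist())
    print(' dist',np.round(d,1),'in tool units',np.round(R.inv().apply(d)/750,4),'in target-frame units',np.round(T.inv().apply(d)/750,4),'rot units',np.round(w,3))
E
python3 - <<'E'
from h import *
plan([500,-185,230],.505,1); plan([500,-185,230],.505,-1)
E
```

```text
t 0.65 pos [ 217.9 -612.4  231.3] F [-0.1  0.3  0.5] w 85.1 q [ 1.16  0.63  0.04  1.52 -0.03  1.   -0.02]
 toolaxes x,y,z [[0.0, -0.0, -1.0], [0.942, 0.335, 0.0], [0.335, -0.942, 0.0]]
 dist [282.1 427.4  -1.3] in tool units [ 0.0018  0.5454 -0.4109] in target-frame units [ 0.0018 -0.6049  0.3168] rot units [ 2.8441e+01 -0.0000e+00 -2.0000e-03]
t 0.65 pos [ 217.9 -612.4  231.3] F [-0.1  0.3  0.5] w 85.1 q [ 1.16  0.63  0.04  1.52 -0.03  1.   -0.02]
 toolaxes x,y,z [[0.0, -0.0, -1.0], [0.942, 0.335, 0.0], [0.335, -0.942, 0.0]]
 dist [282.1 427.4  -1.3] in tool units [ 0.0018  0.5454 -0.4109] in target-frame units [ 0.0018  0.6049 -0.3168] rot units [-1.559e+00  1.000e-03 -0.000e+00]
```

Emit:
servo_tool:
  rows:
    - {"dx": 0, "dy": 0.0545, "dz": -0.041, "fingers": 1}
    - {"dx": 0, "dy": 0.0545, "dz": -0.041, "fingers": 1}
    - {"dx": 0, "dy": 0.0545, "dz": -0.041, "fingers": 1}
    - {"dx": 0, "dy": 0.0545, "dz": -0.041, "fingers": 1}
    - {"dx": 0, "dy": 0.0545, "dz": -0.041, "fingers": 1}

```text
schema error: expected keys dx, dy, dz, wx, wy, wz, fingers
```

Emit:
servo_tool:
  rows:
    - {"dx": 0, "dy": 0.0545, "dz": -0.041, "fingers": 1}
    - {"dx": 0, "dy": 0.0545, "dz": -0.041, "fingers": 1}
    - {"dx": 0, "dy": 0.0545, "dz": -0.041, "fingers": 1}
    - {"dx": 0, "dy": 0.0545, "dz": -0.041, "fingers": 1}
    - {"dx": 0, "dy": 0.0545, "dz": -0.041, "fingers": 1}

```text
schema error: expected keys dx, dy, dz, wx, wy, wz, fingers
```

Emit:
servo_tool:
  rows:
    - {"wx": -0.8, "fingers": 1}
    - {"wx": -0.76, "fingers": 1}
    - {"fingers": 1}
    - {"fingers": 1}

```text
schema error: expected keys dx, dy, dz, wx, wy, wz, fingers
```

```bash
cat > look.py <<'E'
from h import *
import sys
nm=sys.argv[1]
plan([500,-185,230],.505,-1)
I=K('wrist'); save('wrist',nm+'.png')
Z=dict(rocker_far=87,square_top=79,round_top=79,mushroom_top=91)
for l,z in Z.items():
    for r in ctrl.mark_of(l,'wrist')[:2]: print(l,round(r['conf'],2),np.round(r['point'],1),np.round(atz('wrist',r['point'],z,I),1))
E
python3 look.py w1
```

```text
t 0.65 pos [ 217.9 -612.4  231.3] F [-0.1  0.3  0.5] w 85.1 q [ 1.16  0.63  0.04  1.52 -0.03  1.   -0.02]
 toolaxes x,y,z [[0.0, -0.0, -1.0], [0.942, 0.335, 0.0], [0.335, -0.942, 0.0]]
 dist [282.1 427.4  -1.3] in tool units [ 0.0018  0.5454 -0.4109] in target-frame units [ 0.0018  0.6049 -0.3168] rot units [-1.559e+00  1.000e-03 -0.000e+00]
```

View pics/w1.png

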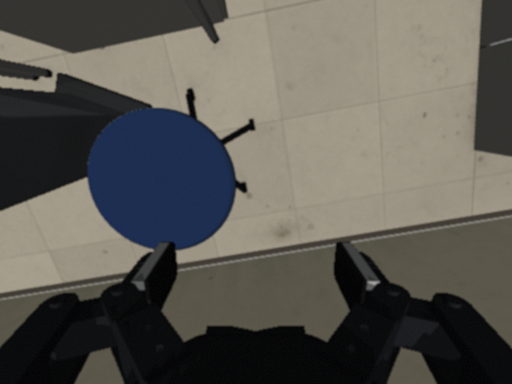

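Emit:
servo_tool:
  rows:
    - {"dx": 0, "dy": 0.0545, "dz": -0.041, "wx": 0, "wy": 0, "wz": 0, "fingers": 1}
    - {"dx": 0, "dy": 0.0545, "dz": -0.041, "wx": 0, "wy": 0, "wz": 0, "fingers": 1}
    - {"dx": 0, "dy": 0.0545, "dz": -0.041, "wx": 0, "wy": 0, "wz": 0, "fingers": 1}
    - {"dx": 0, "dy": 0.0545, "dz": -0.041, "wx": 0, "wy": 0, "wz": 0, "fingers": 1}
    - {"dx": 0, "dy": 0.0545, "dz": -0.041, "wx": 0, "wy": 0, "wz": 0, "fingers": 1}

```text
clock: 1.52
eef_pos: [359.9, -397.7, 231.6]
tool_rot: [0.689, 1.57, -0.54]
force: [-0.2, 0.7, 1.0]
width: -0.3
```

Emit:
servo_tool:
  rows:
    - {"dx": 0, "dy": 0.0545, "dz": -0.041, "wx": 0, "wy": 0, "wz": 0, "fingers": 1}
    - {"dx": 0, "dy": 0.0545, "dz": -0.041, "wx": 0, "wy": 0, "wz": 0, "fingers": 1}
    - {"dx": 0, "dy": 0.0545, "dz": -0.041, "wx": 0, "wy": 0, "wz": 0, "fingers": 1}
    - {"dx": 0, "dy": 0.0545, "dz": -0.041, "wx": 0, "wy": 0, "wz": 0, "fingers": 1}
    - {"dx": 0, "dy": 0.0545, "dz": -0.041, "wx": 0, "wy": 0, "wz": 0, "fingers": 1}

```text
clock: 2.15
eef_pos: [500.9, -184.4, 231.6]
tool_rot: [0.786, 1.57, -0.443]
force: [0.4, 0.1, 0.7]
width: -0.1
```

Emit:
servo_tool:
  rows:
    - {"dx": 0, "dy": 0, "dz": 0, "wx": -0.8, "wy": 0, "wz": 0, "fingers": 1}
    - {"dx": 0, "dy": 0, "dz": 0, "wx": -0.76, "wy": 0, "wz": 0, "fingers": 1}
    - {"dx": 0, "dy": 0, "dz": 0, "wx": 0, "wy": 0, "wz": 0, "fingers": 1}
    - {"dx": 0, "dy": 0, "dz": 0, "wx": 0, "wy": 0, "wz": 0, "fingers": 1}

```text
clock: 2.65
eef_pos: [499.9, -185.9, 231.4]
tool_rot: [0.593, 1.571, -0.474]
force: [0.1, -0.1, 1.1]
width: 0.1
```

```bash
python3 look.py w2
```

```text
t 2.65 pos [ 499.9 -185.9  231.4] F [ 0.1 -0.1  1.1] w 0.1 q [ 0.33  0.46 -0.03  1.84  0.02  0.84 -0.78]
 toolaxes x,y,z [[0.0, -0.0, -1.0], [0.876, 0.482, 0.0], [0.482, -0.876, 0.0]]
 dist [ 0.1  0.9 -1.4] in tool units [ 0.0019  0.0007 -0.001 ] in target-frame units [ 0.0019  0.0007 -0.001 ] rot units [-0.015  0.002 -0.001]
rocker_far 0.66 [182.7 127.4] [515.8 -92.3  87. ]
rocker_far 0.64 [339.5  43.5] [ 659.  -190.9   87. ]
square_top 0.74 [279.8 134.1] [ 558.5 -184.9   79. ]
round_top 0.85 [234.9 138.7] [ 530.8 -144.9   79. ]
mushroom_top 0.71 [330.4 132.5] [ 585.3 -228.2   91. ]
```

View pics/w2.png

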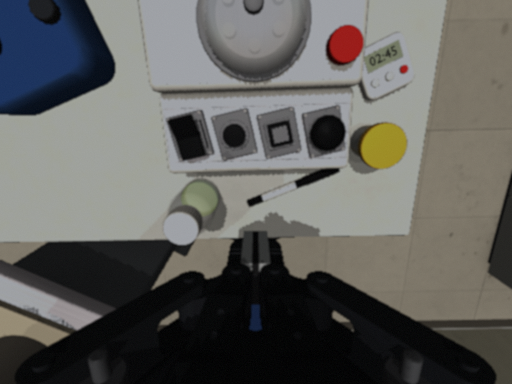

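Run:
```python
import cv2
a=cv2.imread('pics/w2.png')[70:190,140:380];cv2.imwrite('pics/w2z.png',cv2.resize(a,None,fx=3.333,fy=3.333,interpolation=2))
```

```text
(no output)
```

View pics/w2z.png

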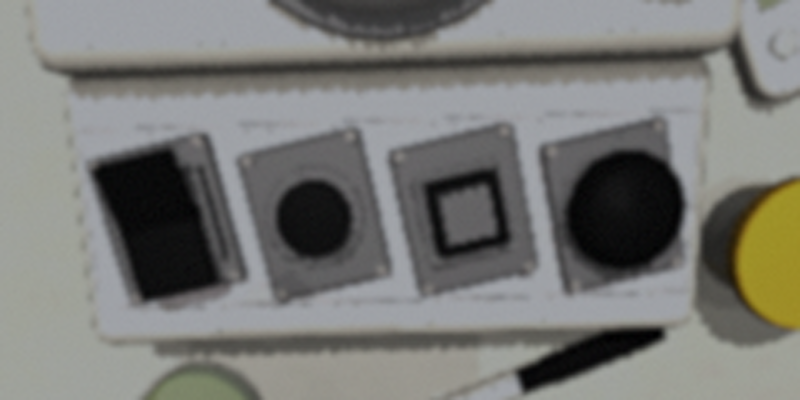

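Run:
```python
from h import *
from scipy.optimize import least_squares
I={n:K(n) for n in('scene','side','wrist')}
O=[('scene',(238.1,224),(14.5,75,87)),('side',(225.8,179.3),(14.5,75,87)),('side',(236,189.1),(0,25,79)),('scene',(256.7,211.9),(0,25,79)),('side',(253.3,193.7),(0,-25,79)),('side',(263.8,199.1),(0,-75,91))]
Wr=[('wrist',(182.7,127.4),(14.5,75,87)),('wrist',(279.8,134.1),(0,-25,79)),('wrist',(234.9,138.7),(0,25,79)),('wrist',(330.4,132.5),(0,-75,91))]
def W(q,l):
    c,s=np.cos(q[2]),np.sin(q[2]);return [q[0]+c*l[0]-s*l[1],q[1]+s*l[0]+c*l[1],l[2]]
for obs in(Wr,Wr+O):
    f=lambda q:np.concatenate([proj(n,W(q,l),I[n])-p for n,p,l in obs])
    r=least_squares(f,[540,-160,.45],loss='soft_l1');print(r.x,np.round(f(r.x).reshape(-1,2),1).tolist())
    for k,l in dict(rocker=(14.5,75,87),round=(0,25,79),sq=(0,-25,79),mush=(0,-75,91)).items(): print(k,np.round(W(r.x,l),1))
    for l in [(-44,108,60),(-44,-108,60),(46,108,86),(46,-108,86)]: print(l,np.round(proj('wrist',W(r.x,l),I['wrist']),1))
```

```text
[ 544.62171559 -164.36455631    0.57275823] [[1.3, 0.3], [0.4, 0.6], [-1.0, -0.9], [-0.5, -0.2]]
rocker [516.2 -93.5  87. ]
round [ 531.1 -143.4   79. ]
sq [ 558.2 -185.4   79. ]
mush [ 585.3 -227.4   91. ]
(-44, 108, 60) [169.4 178.3]
(-44, -108, 60) [350.4 166.4]
(46, 108, 86) [147.3  97.8]
(46, -108, 86) [362.6  82.4]
[ 544.31792522 -164.00219909    0.57104453] [[0.9, 0.2], [-0.0, 0.7], [-1.5, -0.8], [-1.0, 0.0], [4.8, -0.8], [2.2, -0.6], [0.9, 0.5], [-0.4, -0.1], [-1.6, 2.5], [3.9, -1.1]]
rocker [516.  -93.1  87. ]
round [ 530.8 -143.    79. ]
sq [ 557.8 -185.    79. ]
mush [ 584.9 -227.1   91. ]
(-44, 108, 60) [169.  178.2]
(-44, -108, 60) [349.9 166.6]
(46, 108, 86) [146.9  97.7]
(46, -108, 86) [362.1  82.7]
```

Run:
```python
from h import *
print(ctrl.camera_info('wrist').keys())
I=K('wrist')
g=lambda u,v,z:np.round(atz('wrist',(140+u/3.333,70+v/3.333),z,I)[:2],1)
def yaw(a,b): d=b-a; return round(float(np.degrees(np.arctan2(d[1],d[0]))),1)
def yy(a,b,o=90): return round(yaw(a,b)+o,1)
for name,c in dict(round=[(240,160),(354,128),(390,268),(282,300)],sq=[(391,157),(509,124),(535,266),(427,295)],mush=[(543,148),(662,118),(688,262),(572,293)]).items():
    c=[g(*p,67) for p in c]; print(name,'ctr',np.mean(c,0),'len',[round(float(np.linalg.norm(c[i]-c[i-1])),1) for i in range(4)],'yaw',yaw(c[3],c[0]),yaw(c[2],c[1]),yaw(c[1],c[0])-90,yaw(c[2],c[3])-90)
c=[g(*p,86) for p in [(45,70),(735,45)]];print('housing',yaw(c[1],c[0])-90)
c=[g(*p,60) for p in [(105,340),(690,322)]];print('deckfront',c,yaw(c[1],c[0])-90)
print('round',g(314,218,79),'sq',g(468,219,79),'mush',g(627,208,91),'rock',g(149,192,87))
print('rocker ends',g(135,160,93),g(180,295,80), yaw(g(180,295,80),g(135,160,93)))
```

```text
dict_keys(['fovy', 'cx', 'cy', 'R', 't'])
round ctr [ 533.3   -142.575] len [48.1, 39.0, 47.0, 38.8] yaw 43.8 43.5 43.900000000000006 45.400000000000006
sq ctr [ 558.5   -185.725] len [47.4, 39.8, 47.4, 38.0] yaw 44.3 42.2 44.099999999999994 44.099999999999994
mush ctr [ 584.4   -228.975] len [49.4, 39.3, 48.4, 40.2] yaw 43.6 44.7 42.69999999999999 44.30000000000001
housing 30.900000000000006
deckfront [array([457.3, -96.5]), array([ 564. , -275.7])] 30.799999999999997
round [ 533.5 -142.5] sq [ 557.3 -186.1] mush [ 584.3 -225.9] rock [516.6 -94.1]
rocker ends [524.1 -87.6] [ 490.2 -115.4] 39.4
```

Run:
```python
from h import *
plan([518,-91,105],.768,-1)
I=K('wrist')
r=ctrl.silhouettes('bottle','wrist')[:1]
for a in r: print(a['conf'],a['extent'])
print(atz('wrist',(183,225),118,I))
```

```text
t 2.90 pos [ 499.9 -185.8  231.4] F [-0.3  0.2 -0.2] w 0.1 q [ 0.33  0.46 -0.03  1.84  0.02  0.84 -0.78]
 toolaxes x,y,z [[0.0, -0.0, -1.0], [0.875, 0.483, 0.0], [0.483, -0.875, 0.0]]
 dist [  18.1   94.8 -126.4] in tool units [ 0.1685  0.0822 -0.099 ] in target-frame units [ 0.1685  0.1052 -0.0742] rot units [-2.516e+00  1.000e-03 -0.000e+00]
0.62 [189.7, 212.7, 57.3, 66.2]
[ 431.86834133 -139.37209616  118.        ]
```

Emit:
servo_tool:
  rows:
    - {"dx": 0, "dy": 0.041, "dz": -0.0495, "wx": 0, "wy": 0, "wz": 0, "fingers": 1}
    - {"dx": 0, "dy": 0.041, "dz": -0.0495, "wx": 0, "wy": 0, "wz": 0, "fingers": 1}
    - {"dx": 0, "dy": 0, "dz": 0, "wx": -0.84, "wy": 0, "wz": 0, "fingers": 1}
    - {"dx": 0, "dy": 0, "dz": 0, "wx": -0.84, "wy": 0, "wz": 0, "fingers": 1}
    - {"dx": 0, "dy": 0, "dz": 0, "wx": -0.84, "wy": 0, "wz": 0, "fingers": 1}

```text
clock: 3.58
eef_pos: [517.9, -90.8, 231.3]
tool_rot: [-0.272, 1.571, -1.071]
force: [0.2, -0.3, -0.1]
width: -0.1
```

Emit:
servo_tool:
  rows:
    - {"dx": 0.06, "dy": 0, "dz": 0, "wx": 0, "wy": 0, "wz": 0, "fingers": 1}
    - {"dx": 0.05, "dy": 0, "dz": 0, "wx": 0, "wy": 0, "wz": 0, "fingers": 1}
    - {"dx": 0.04, "dy": 0, "dz": 0, "wx": 0, "wy": 0, "wz": 0, "fingers": 1}
    - {"dx": 0.01, "dy": 0, "dz": 0, "wx": 0, "wy": 0, "wz": 0, "fingers": 1}
    - {"dx": 0, "dy": 0, "dz": 0, "wx": 0, "wy": 0, "wz": 0, "fingers": 1}

```text
clock: 4.2
eef_pos: [518.0, -91.0, 111.5]
tool_rot: [-2.369, 1.571, 3.112]
force: [-0.2, -0.4, -0.2]
width: -0.1
```

```bash
python3 look.py w3
python3 - <<'E'
from h import *
plan([518,-91,88],.768,-1)
save('side','side3.png');save('scene','scene3.png')
a=cv2.imread('pics/side3.png')[100:270,170:330];b=cv2.imread('pics/w3.png')
a=cv2.resize(a,(361,384),interpolation=2)
cv2.imwrite('pics/c3.png',cv2.resize(np.hstack([a,b]),(800,352)))
E
```

```text
t 4.20 pos [518.  -91.  111.5] F [-0.2 -0.4 -0.2] w -0.1 q [ 0.18  0.63 -0.09  1.97  0.1   0.55 -0.78]
 toolaxes x,y,z [[-0.0, 0.0, -1.0], [0.719, 0.695, -0.0], [0.695, -0.719, -0.0]]
 dist [-18.  -94.  118.5] in tool units [-0.158  -0.1045  0.0734] in target-frame units [-0.158  -0.0817  0.0981] rot units [ 2.52 -0.    0.  ]
rocker_far 0.77 [253.3 227. ] [518.  -90.6  87. ]
square_top 0.87 [383.8 266.9] [ 559.8 -185.2   79. ]
round_top 0.61 [317.9 258.2] [ 530.6 -144.6   79. ]
mushroom_top 0.58 [456.  292.5] [ 583.8 -229.1   91. ]
t 4.45 pos [518.6 -91.1 112.4] F [-0.1  1.2  0.2] w -0.2 q [ 0.18  0.63 -0.09  1.97  0.1   0.55 -0.78]
 toolaxes x,y,z [[0.002, -0.0, -1.0], [0.719, 0.695, 0.001], [0.695, -0.719, 0.002]]
 dist [ -0.6   0.1 -24.4] in tool units [ 0.0325 -0.0005 -0.0007] in target-frame units [ 0.0325 -0.0005 -0.0006] rot units [ 0.009  0.016 -0.013]
```

View pics/c3.png

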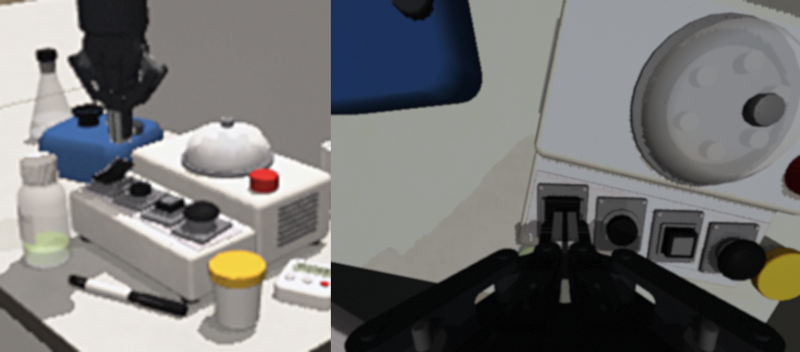

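Emit:
servo_tool:
  rows:
    - {"dx": 0.013, "dy": 0, "dz": 0, "wx": 0, "wy": 0, "wz": 0, "fingers": 1}
    - {"dx": 0.01, "dy": 0, "dz": 0, "wx": 0, "wy": 0, "wz": 0, "fingers": 1}
    - {"dx": 0.005, "dy": 0, "dz": 0, "wx": 0, "wy": 0, "wz": 0, "fingers": 1}
    - {"dx": 0.004, "dy": 0, "dz": 0, "wx": 0, "wy": 0, "wz": 0, "fingers": 1}
    - {"dx": 0, "dy": 0, "dz": 0, "wx": 0, "wy": 0, "wz": 0, "fingers": 1}

```text
clock: 5.18
eef_pos: [517.9, -90.8, 87.1]
tool_rot: [-2.808, 1.571, 2.674]
force: [-0.3, 1.1, -0.1]
width: -0.2
```

Emit:
servo_tool:
  rows:
    - {"dx": 0.004, "dy": 0, "dz": 0, "wx": 0, "wy": 0, "wz": 0, "fingers": 1}
    - {"dx": 0.003, "dy": 0, "dz": 0, "wx": 0, "wy": 0, "wz": 0, "fingers": 1}
    - {"dx": 0, "dy": 0, "dz": 0, "wx": 0, "wy": 0, "wz": 0, "fingers": 1}

```text
clock: 5.55
eef_pos: [517.8, -91.1, 82.0]
tool_rot: [-1.737, 1.571, -2.539]
force: [-0.4, 0.5, -0.9]
width: -0.2
```

Run:
```python
from h import *
s=ctrl.read_state();print(s['force'],s['eef_pos'])
save('side','side4.png');save('wrist','w4.png');
a=cv2.imread('pics/side4.png')[130:230,190:290];b=cv2.imread('pics/w4.png')[180:330,170:370]
cv2.imwrite('pics/c4.png',np.hstack([cv2.resize(a,(360,360),interpolation=2),cv2.resize(b,(440,360),interpolation=2)]))
print(ctrl.read_state()['force'],proj('side',[518,-91,82]),proj('wrist',[518,-91,82]))
```

```text
[-0.41988866  0.47875506 -0.85479663] [517.76436465 -91.07221694  81.95627565]
[-0.58831801  0.21926797  0.27039004] [228.90468057 180.29923263] [253.96206404 243.72181013]
```

View pics/c4.png

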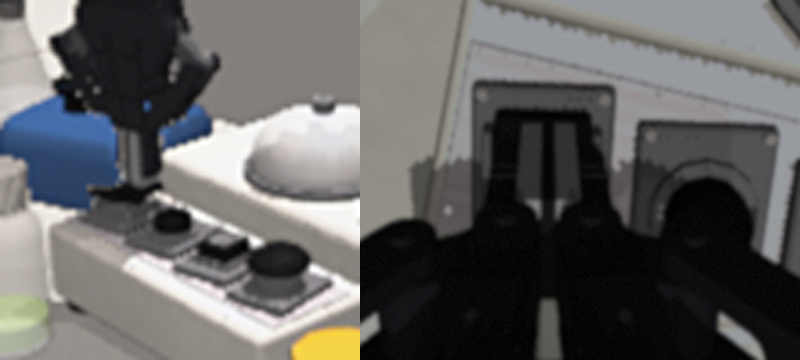

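Emit:
servo_tool:
  rows:
    - {"dx": 0.002, "dy": 0, "dz": 0, "wx": 0, "wy": 0, "wz": 0, "fingers": 1}
    - {"dx": 0.002, "dy": 0, "dz": 0, "wx": 0, "wy": 0, "wz": 0, "fingers": 1}
    - {"dx": 0, "dy": 0, "dz": 0, "wx": 0, "wy": 0, "wz": 0, "fingers": 1}

```text
clock: 6.02
eef_pos: [517.8, -90.9, 79.9]
tool_rot: [0.155, 1.571, -0.646]
force: [-2.2, 0.4, 9.8]
width: -0.4
```

Emit:
servo_tool:
  rows:
    - {"dx": 0.002, "dy": 0, "dz": 0, "wx": 0, "wy": 0, "wz": 0, "fingers": 1}
    - {"dx": 0, "dy": 0, "dz": 0, "wx": 0, "wy": 0, "wz": 0, "fingers": 1}

```text
clock: 6.28
eef_pos: [517.9, -90.9, 79.7]
tool_rot: [0.281, 1.57, -0.521]
force: [-4.9, 1.4, 22.5]
width: 0.0
```

Emit:
servo_tool:
  rows:
    - {"dx": -0.02, "dy": 0, "dz": 0, "wx": 0, "wy": 0, "wz": 0, "fingers": 1}
    - {"dx": -0.03, "dy": 0, "dz": 0, "wx": 0, "wy": 0, "wz": 0, "fingers": 1}
    - {"dx": 0, "dy": -0.0244, "dz": 0.0642, "wx": 0, "wy": 0, "wz": 0, "fingers": 1}
    - {"dx": 0, "dy": -0.0244, "dz": 0.0642, "wx": 0, "wy": 0, "wz": 0, "fingers": 1}
    - {"dx": 0, "dy": 0, "dz": 0, "wx": 0, "wy": 0, "wz": 0, "fingers": 1}

```text
clock: 6.9
eef_pos: [559.2, -191.4, 115.2]
tool_rot: [-0.293, 1.567, -1.102]
force: [-0.8, 1.1, 0.4]
width: -0.0
```

```bash
python3 look.py w5
python3 - <<'E'
from h import *
plan([558.5,-185.6,95],.768,-1)
save('side','side5.png')
a=cv2.imread('pics/side5.png')[130:230,190:290];b=cv2.imread('pics/w5.png')[150:350,100:400]
cv2.imwrite('pics/c5.png',np.hstack([cv2.resize(a,(300,300),interpolation=2),cv2.resize(b,(450,300),interpolation=2)]))
E
```

```text
t 6.90 pos [ 559.2 -191.4  115.2] F [-0.8  1.1  0.4] w -0.0 q [ 0.35  0.69 -0.11  1.79  0.12  0.66 -0.63]
 toolaxes x,y,z [[0.002, -0.004, -1.0], [0.723, 0.69, -0.001], [0.69, -0.723, 0.004]]
 dist [-59.2   6.4 114.8] in tool units [-0.1533 -0.0514 -0.0601] in target-frame units [-0.1531 -0.065  -0.0457] rot units [2.454 0.038 0.006]
rocker_far 0.68 [101.  163.8] [522.5 -91.1  87. ]
square_top 0.63 [247.9 215.3] [ 559.4 -185.7   79. ]
round_top 0.7 [224.5 180.9] [ 566.7 -156.7   79. ]
round_top 0.65 [176.7 202.2] [ 532.  -142.7   79. ]
mushroom_top 0.83 [318.4 239.2] [ 583.6 -229.7   91. ]
t 7.15 pos [ 558.1 -183.9  115. ] F [ 0.7  1.2 -0.4] w 0.1 q [ 0.34  0.69 -0.11  1.8   0.11  0.66 -0.63]
 toolaxes x,y,z [[-0.001, 0.001, -1.0], [0.717, 0.697, 0.0], [0.697, -0.717, -0.001]]
 dist [  0.4  -1.7 -20. ] in tool units [ 0.0266 -0.0012  0.002 ] in target-frame units [ 0.0267 -0.0011  0.002 ] rot units [ 0.028 -0.012 -0.002]
```

View pics/c5.png

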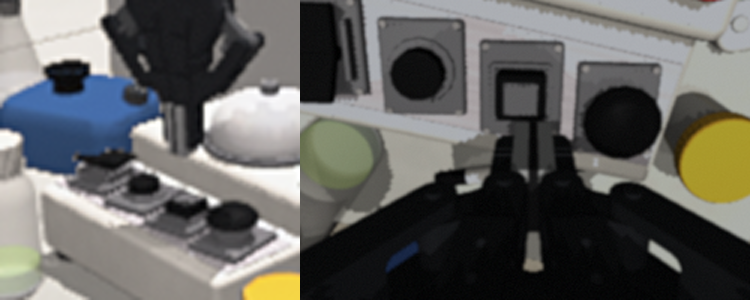

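Emit:
servo_tool:
  rows:
    - {"dx": 0.013, "dy": -0.001, "dz": 0.002, "wx": 0, "wy": 0, "wz": 0, "fingers": 1}
    - {"dx": 0.013, "dy": 0, "dz": 0, "wx": 0, "wy": 0, "wz": 0, "fingers": 1}
    - {"dx": 0, "dy": 0, "dz": 0, "wx": 0, "wy": 0, "wz": 0, "fingers": 1}
    - {"dx": 0, "dy": 0, "dz": 0, "wx": 0, "wy": 0, "wz": 0, "fingers": 1}

```text
clock: 7.7
eef_pos: [559.0, -187.1, 95.4]
tool_rot: [-2.783, 1.571, 2.699]
force: [0.7, -0.3, 0.4]
width: -0.1
```

```bash
python3 look.py w6
python3 - <<'E'
from h import *
plan([558.9,-185.6,79],.768,-1)
I=K('wrist')
b=cv2.imread('pics/w6.png')
p=proj('wrist',[558.9,-185.6,79],I);print(p)
cv2.imwrite('pics/c6.png',cv2.resize(b[130:330,120:380],(780,600),interpolation=2))
E
```

```text
t 7.70 pos [ 559.  -187.1   95.4] F [ 0.7 -0.3  0.4] w -0.1 q [ 0.34  0.72 -0.11  1.8   0.12  0.62 -0.64]
 toolaxes x,y,z [[-0.0, 0.0, -1.0], [0.718, 0.696, -0.0], [0.696, -0.718, -0.0]]
 dist [-59.    2.1 134.6] in tool units [-0.1795 -0.0546 -0.0568] in target-frame units [-0.1795 -0.0675 -0.0405] rot units [ 2.523e+00 -2.000e-03  1.000e-03]
rocker_far 0.65 [ 91.2 172.5] [523.8 -91.3  87. ]
rocker_far 0.56 [420.1 152.3] [ 662.3 -217.3   87. ]
square_top 0.75 [251.8 227.2] [ 560.8 -183.7   79. ]
round_top 0.94 [172.3 215.5] [ 531.4 -141.8   79. ]
round_top 0.56 [ 90.1 170.3] [519.7 -87.7  79. ]
mushroom_top 0.69 [227.1 187.6] [ 572.6 -153.    91. ]
mushroom_top 0.65 [331. 257.] [ 584.4 -229.    91. ]
t 7.95 pos [ 559.2 -187.3   95.8] F [0.8 0.2 0.3] w -0.1 q [ 0.34  0.72 -0.11  1.8   0.12  0.62 -0.64]
 toolaxes x,y,z [[0.001, -0.0, -1.0], [0.719, 0.695, 0.0], [0.695, -0.719, 0.0]]
 dist [ -0.3   1.7 -16.8] in tool units [ 0.0225  0.0013 -0.0019] in target-frame units [ 0.0225  0.0013 -0.0019] rot units [ 0.009  0.005 -0.003]
[251.48165135 230.82455488]
```

View pics/c6.png

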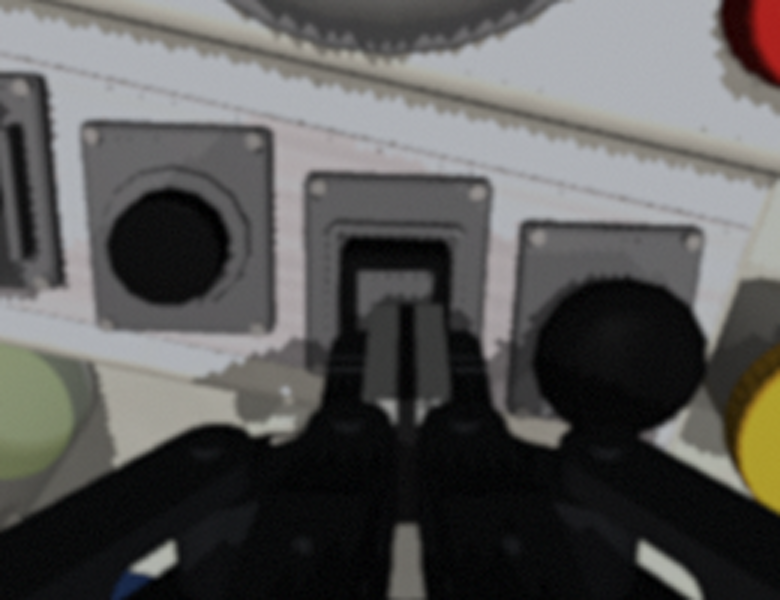

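Emit:
servo_tool:
  rows:
    - {"dx": 0.012, "dy": 0.0015, "dz": -0.0025, "wx": 0, "wy": 0, "wz": 0, "fingers": 1}
    - {"dx": 0.008, "dy": 0, "dz": 0, "wx": 0, "wy": 0, "wz": 0, "fingers": 1}
    - {"dx": 0.004, "dy": 0, "dz": 0, "wx": 0, "wy": 0, "wz": 0, "fingers": 1}
    - {"dx": 0.002, "dy": 0, "dz": 0, "wx": 0, "wy": 0, "wz": 0, "fingers": 1}
    - {"dx": 0, "dy": 0, "dz": 0, "wx": 0, "wy": 0, "wz": 0, "fingers": 1}

```text
clock: 8.57
eef_pos: [558.6, -185.2, 76.0]
tool_rot: [0.147, 1.571, -0.654]
force: [0.9, -0.6, 0.5]
width: -0.1
```

Emit:
servo_tool:
  rows:
    - {"dx": 0.002, "dy": 0, "dz": 0, "wx": 0, "wy": 0, "wz": 0, "fingers": 1}
    - {"dx": 0.002, "dy": 0, "dz": 0, "wx": 0, "wy": 0, "wz": 0, "fingers": 1}
    - {"dx": 0, "dy": 0, "dz": 0, "wx": 0, "wy": 0, "wz": 0, "fingers": 1}

```text
clock: 8.95
eef_pos: [558.8, -185.3, 73.3]
tool_rot: [0.307, 1.57, -0.494]
force: [0.0, 0.3, 4.2]
width: 0.1
```

Emit:
servo_tool:
  rows:
    - {"dx": 0.002, "dy": 0, "dz": 0, "wx": 0, "wy": 0, "wz": 0, "fingers": 1}
    - {"dx": 0, "dy": 0, "dz": 0, "wx": 0, "wy": 0, "wz": 0, "fingers": 1}

```text
clock: 9.2
eef_pos: [558.8, -185.4, 73.2]
tool_rot: [0.178, 1.57, -0.623]
force: [-4.0, 0.9, 14.1]
width: -0.0
```

Emit:
servo_tool:
  rows:
    - {"dx": 0.0015, "dy": 0, "dz": 0, "wx": 0, "wy": 0, "wz": 0, "fingers": 1}
    - {"dx": 0, "dy": 0, "dz": 0, "wx": 0, "wy": 0, "wz": 0, "fingers": 1}

```text
clock: 9.45
eef_pos: [558.9, -185.4, 73.1]
tool_rot: [0.193, 1.569, -0.609]
force: [-4.6, 1.0, 22.9]
width: 0.1
```

Emit:
servo_tool:
  rows:
    - {"dx": -0.02, "dy": 0, "dz": 0, "wx": 0, "wy": 0, "wz": 0, "fingers": 1}
    - {"dx": -0.018, "dy": 0, "dz": 0, "wx": 0, "wy": 0, "wz": 0, "fingers": 1}
    - {"dx": 0, "dy": 0.0068, "dz": -0.033, "wx": 0, "wy": 0, "wz": 0, "fingers": 1}
    - {"dx": 0, "dy": 0.0068, "dz": -0.033, "wx": 0, "wy": 0, "wz": 0, "fingers": 1}
    - {"dx": 0, "dy": 0, "dz": 0, "wx": 0, "wy": 0, "wz": 0, "fingers": 1}

```text
clock: 10.07
eef_pos: [530.8, -140.6, 99.2]
tool_rot: [3.082, 1.569, 2.283]
force: [0.5, -0.4, -0.2]
width: 0.0
```

Emit:
servo_tool:
  rows:
    - {"dx": 0, "dy": 0, "dz": 0, "wx": 0, "wy": 0, "wz": 0, "fingers": 1}

```text
clock: 10.2
eef_pos: [532.3, -143.4, 99.2]
tool_rot: [0.22, 1.569, -0.582]
force: [0.3, -0.4, -0.1]
width: -0.1
```

```bash
python3 look.py w7
python3 - <<'E'
from h import *
plan([531.9,-142.8,79],.768,-1)
save('side','side7.png')
a=cv2.imread('pics/side7.png')[140:220,190:290];b=cv2.imread('pics/w7.png')[130:330,150:400]
cv2.imwrite('pics/c7.png',np.hstack([cv2.resize(a,(375,300),interpolation=2),cv2.resize(b,(375,300),interpolation=2)]))
E
```

```text
t 10.20 pos [ 532.3 -143.4   99.2] F [ 0.3 -0.4 -0.1] w -0.1 q [ 0.28  0.67 -0.1   1.91  0.12  0.56 -0.7 ]
 toolaxes x,y,z [[0.001, -0.001, -1.0], [0.719, 0.695, 0.0], [0.695, -0.719, 0.002]]
 dist [-32.3 -41.6 130.8] in tool units [-0.1744 -0.0695  0.0103] in target-frame units [-0.1744 -0.0645  0.0278] rot units [ 2.517  0.014 -0.005]
rocker_far 0.88 [176.8 187. ] [523.1 -88.2  87. ]
square_top 0.83 [321.8 240.1] [ 558.7 -181.3   79. ]
round_top 0.6 [250.8 228.8] [ 531.6 -141.4   79. ]
round_top 0.16 [465.2 148.3] [ 659.8 -197.7   79. ]
mushroom_top 0.76 [404.4 270. ] [ 583.6 -228.9   91. ]
mushroom_top 0.64 [176.5 187. ] [524.6 -88.2  91. ]
t 10.45 pos [ 531.7 -143.2   98.9] F [-0.4  0.5  0. ] w 0.1 q [ 0.28  0.67 -0.1   1.91  0.12  0.56 -0.7 ]
 toolaxes x,y,z [[0.0, -0.0, -1.0], [0.719, 0.695, -0.0], [0.695, -0.719, 0.0]]
 dist [  0.2   0.4 -19.9] in tool units [ 0.0265  0.0005 -0.0002] in target-frame units [ 0.0265  0.0005 -0.0001] rot units [0.    0.004 0.   ]
```

View pics/c7.png

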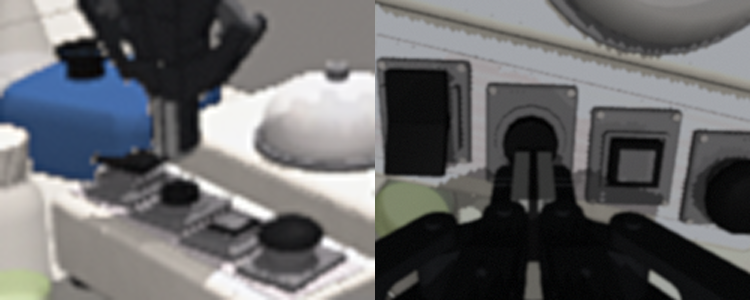

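Emit:
servo_tool:
  rows:
    - {"dx": 0.014, "dy": 0.001, "dz": -0.001, "wx": 0, "wy": 0, "wz": 0, "fingers": 1}
    - {"dx": 0.01, "dy": 0, "dz": 0, "wx": 0, "wy": 0, "wz": 0, "fingers": 1}
    - {"dx": 0.004, "dy": 0, "dz": 0, "wx": 0, "wy": 0, "wz": 0, "fingers": 1}
    - {"dx": 0.003, "dy": 0, "dz": 0, "wx": 0, "wy": 0, "wz": 0, "fingers": 1}
    - {"dx": 0, "dy": 0, "dz": 0, "wx": 0, "wy": 0, "wz": 0, "fingers": 1}

```text
clock: 11.12
eef_pos: [531.0, -141.2, 75.7]
tool_rot: [-2.559, 1.57, 2.923]
force: [-1.4, 0.5, 4.0]
width: 0.1
```

Emit:
servo_tool:
  rows:
    - {"dx": 0.002, "dy": 0, "dz": 0, "wx": 0, "wy": 0, "wz": 0, "fingers": 1}
    - {"dx": 0.002, "dy": 0, "dz": 0, "wx": 0, "wy": 0, "wz": 0, "fingers": 1}
    - {"dx": 0, "dy": 0, "dz": 0, "wx": 0, "wy": 0, "wz": 0, "fingers": 1}

```text
clock: 11.5
eef_pos: [531.0, -141.2, 73.3]
tool_rot: [-2.479, 1.57, 3.002]
force: [-4.6, 1.5, 9.0]
width: 0.2
```

Emit:
servo_tool:
  rows:
    - {"dx": 0.0015, "dy": 0, "dz": 0, "wx": 0, "wy": 0, "wz": 0, "fingers": 1}
    - {"dx": 0, "dy": 0, "dz": 0, "wx": 0, "wy": 0, "wz": 0, "fingers": 1}
    - {"dx": 0, "dy": 0, "dz": 0, "wx": 0, "wy": 0, "wz": 0, "fingers": 1}

```text
clock: 11.88
eef_pos: [531.1, -141.2, 73.1]
tool_rot: [-1.862, 1.571, -2.664]
force: [-6.6, 2.4, 18.2]
width: 0.2
```

```bash
python3 look.py w8
python3 - <<'E'
from h import *
save('side','side8.png')
a=cv2.imread('pics/side8.png')[120:270,175:345];b=cv2.imread('pics/w8.png')[110:330,120:420]
cv2.imwrite('pics/c8.png',np.hstack([cv2.resize(a,(400,353),interpolation=2),cv2.resize(b,(400,353),interpolation=2)]))
s=ctrl.read_state();print(s['force'],s['eef_pos'],s['clock'])
E
```

```text
t 11.88 pos [ 531.1 -141.2   73.1] F [-6.6  2.4 18.2] w 0.2 q [ 0.27  0.71 -0.09  1.93  0.12  0.5  -0.71]
 toolaxes x,y,z [[-0.0, -0.0, -1.0], [0.719, 0.695, -0.0], [0.695, -0.719, -0.0]]
 dist [-31.1 -43.8 156.9] in tool units [-0.2092 -0.0704  0.0131] in target-frame units [-0.2092 -0.0645  0.031 ] rot units [ 2.521 -0.     0.003]
rocker_far 0.92 [167.3 201.1] [523.5 -87.9  87. ]
rocker_far 0.7 [335.3 259.3] [ 560.8 -174.3   87. ]
square_top 0.7 [340.8 260.3] [ 561.1 -182.3   79. ]
round_top 0.85 [258.2 244.8] [ 535.  -141.2   79. ]
mushroom_top 0.6 [432.7 296.6] [ 583.7 -227.9   91. ]
[-5.07137333  1.93481992 18.22155877] [ 531.03677382 -141.19304101   73.08694681] 12.175
```

View pics/c8.png

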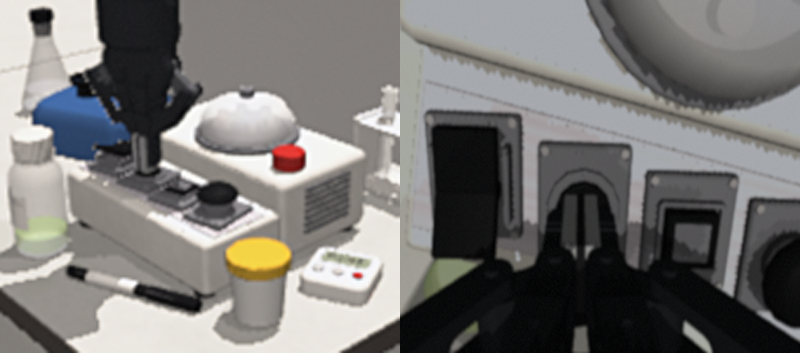

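```bash
python3 -c "
from h import *
print(ctrl.finish_job())"
```

```text
the job is handed in; nothing more can be done
None
```

I did the three steps in the order asked, with the fingers closed, and handed the job in at about 12.2 s with the round button still held down.

| Step | Tip height at the stop (mm) | Upward force at the stop (N) |
|---|---|---|
| Far half of the rocker, pressed on | about 80 | about 22 |
| Square key, pressed down | 73.1 | about 23 |
| Round button, held down | 73.1 | about 18 |

- **Last pictures:** the rocker is on, the square key is down, and the fingers are on the round button. The mushroom was never approached with the tip and looks untouched. The bottle, cup, cap, timer and marker show no movement.
- **What disagreed:** the module bezels measured about 13° turned from the deck and row, although the description says they keep the spinner's yaw. I worked from the measured positions and bezel yaw. The networks also gave a few false second hits (on the housing, the wrong key or the gripper), which I ignored.
- **Not checked directly:** I could not read the joint travels. "Fully down" rests on the measured tip heights matching the stated travel, plus the sharp rise in force.

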